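# Load the tablet tray into the photometer under its sprung light cover

### The arm

A 6-joint arm with a two-finger parallel gripper is mounted at the origin on a cart in front of the work surface, level with it; the furniture and walls round the work are solid. World frame = base frame: x ahead of the robot, y to its left, z up, the work surface at z = 0. Lengths are in m, angles in rad, forces in N, time in s.
With the tool pointing down it reaches from about 0.325 to 0.9 m from the base axis. Payload 6.1 kg.
Tool frame: the origin (TCP) lies on the centre line of the jaws, within the pads' length; the fingertips stand 19 mm ahead of it and the grasp point (between the pads) is the TCP (manip.tip_reach is the distance from the TCP to the fingertips, in m); z points along the fingers, y is the line along which they close (so a half turn about z gives the same grasp; the last joint's range is limited). The gripper opens to 85 mm and grips with 20 to 120 N. Pads are 22 mm wide; open, the fingers measure 114 mm over their backs; the gripper's body (76 mm by 85 mm) begins 54 mm behind the grasp point. The pads swing forward as they close: fully open they stand 13 mm farther back than shut.
Start: joints at [-1.401, 0.22, 1.526, -0, 1.395, -0.126], TCP at [0.182, -0.598, 0.25] pointing down, gripper open.
Joint ranges: [-2.98, 2.98], [-0.91, 2.08], [0.09, 2.57], [-1.24, 4.39], [0.2, 2.65], [-2.68, 2.68]. Speed limits (rad/s): [2.57, 2.57, 3.01, 3.14, 3.14, 3.14].

### API

Orientations are given as [roll, pitch, yaw] about the fixed x, y, z axes, in that order (R = Rz(yaw) Ry(pitch) Rx(roll)).
In Python, from bench import manip gives the robot as it stands.
- The arm moves only by the shell command python3 -m inch 'ROWS' [OPENING]. ROWS is JSON, a list of rows, each an object with "linear": the shift along the tool's x, y, z in cm, a list of three; "spin": the turn about the tool's z in rad. A call has 1 to 10 rows; each row shifts and turns the commanded pose from where the row before left it, along the tool's axes as they then stand; what a row does not reach is not made up. A row lasts 1/10 s, in which the tool goes at most 50 mm and 8.59 degrees, less where a joint would pass 70% of its speed; a pose out of reach is approached as far as the arm can. A call is refused whole if a number of a shift passes 5 or a number of a turn 0.15, either way. A call with a gripper value outside its range is refused whole. OPENING is the finger opening in cm, from 0 to 8.54, set as the call begins (- or left out, the last holds). The fingers move at their own pace and stop on an object; the grip force is fixed at half the most. Time passes only in rows, so rows that do not move let the fingers close. It gives the time, the measured TCP pose, the force, the opening and the grip force at its end, in the units of the state.
- manip.read_state(): the state, without advancing time (a new reading comes with each control period).
- manip.snapshot(name): name is "scene" or "top" or "wrist"; returns a dict with "color" (384x512x3 uint8, red, green, blue), "intrinsics" (3x3 intrinsics, pixels), "R" (3x3) and "t" (3): a world point X has camera coordinates R X + t. Camera axes: x right, y down, z forward; pixel columns grow to the right and rows downward; lengths in m; the calibration is good to about 2 mm. A picture is of the moment at which its call begins. There is no depth.
- manip.finish_job(): hands the job in; it is judged then, once.
The state is a dict: "time": time; "qpos": joint angles; "dq": joint speeds; "joint_efforts": joint torques, N m; "tool_pos": TCP position; "ee_rot": TCP orientation; "force": force on the tool from outside, world axes, zero at the start; "moment": the same for the moment, N m; "grip_width": finger opening in m; "finger_force": force on a finger pad.
Only numpy, scipy, OpenCV 4.12 (cv2) and the standard library are available. Lean on these libraries where they do the work, as an engineer would, in place of code of your own. Each camera call takes 0.05 s, during which the arm holds its last target. There are 200 camera calls.

### The job

Load the small red tablet tray into the bench photometer without picking it up: press the blue bar down with one fingertip to hold the black spring cover open, and with the other fingertip push the tray along the channel, under the cover, fully home against the stop at the end of the bay. Draw the finger back out of the bay before you let the bar up, so that the cover falls neither on the finger nor on the tray, then leave the cover shut over the tray. Never lift or tip the tray, and leave the other things on the bench where they are.

Things in the scene. Friction and masses are not known exactly. Their poses are not given: they have to be found in the camera images.
- reader: grey and white bench photometer, fixed to the bench. Origin on the bench under the middle of the mouth of its covered bay; x = the direction the tray is pushed, z up, y to the left seen along the push. Sizes under the other entries are mm in this frame. White instrument head behind the bay: x 57 to 135, y -46 to 46, top z 54. Nothing but the bench lies beyond y = 24 beside the channel
- channel_near_end (a point): middle of the near (loading) end of the channel floor: reader x -112, y 0, z 10. The straight channel, 33 wide (y -16.5 to 16.5), floor at z 10, runs from here along x to the stop face at x 54; open at the near end and above. Right side (y -16.5 to -20.5): rail only 4 high over the floor up to x 24, then a wall 15.5 high. Left side (y 16.5 to 22): hinge wall 15 high
- bay_seat (a point): the point of the channel floor under the tray's centre when the tray is fully home against the stop: reader x 34, y 0, z 10. The covered bay is x 0 to 57
- hinge_line (a point): a point on the cover's hinge line, which runs along the reader's x at reader y 20.5, z 27.5; this point is at x 0
- light_cover (a joint): opening of the black light cover, rad: 0 shut, 1.48 at most. Hinged on its left along the push direction; its right edge rises. A spring shuts it and it does not stay open: 0.03 N m when shut, about 0.1 N m at 1.3 rad, felt on the bar as 4 to 8 N down (a little more if moved fast)
- cover_edge (a point): middle of the free (right) edge of the black panel of the cover, 3 thick, x 0 to 57, reaching 41 right of the hinge line when shut; a lip at its mouth (x 0 to 3) hangs 10 below the hinge line, so the shut cover blocks the tray. Opened 1.3 rad, panel and lip stay left of reader y = 2, at 1.1 rad the lip reaches y = -3, opened less further right; the edge is then 64 to 67 above the bench
- press_bar (a point): point 18 from the hinge, at x 0, on the blue press bar, which is one piece with the cover, left of the hinge: x -112 to 30, 3 thick, 32 wide from the hinge. Cover shut: it slopes up to the left at 0.61 rad, outer edge z 46, y 47. Pressed n rad below level it opens the cover 0.61 + n rad: a fingertip end at z 17, its inner side 15 left of the hinge line, gives 1.3 rad.
- tray_center (a point): centre, half-way up (6.5 mm), of the small red printed sample tray with three white tablets fixed in it: 40 mm long in the push direction, 28 wide, 13 high, about 34 g, loose, lying in the channel on the loading bed in front of the cover
- dish_red: closed petri dish 89 mm wide, 16 mm high, lower one of a stack of two; bystander; origin centre of underside
- dish_top: closed petri dish 89 mm wide, 16 mm high, upper one of the stack; bystander; origin centre of underside
- beaker_glass: small glass beaker 51 mm wide, 70 mm high; bystander; origin centre of underside
- timer_white: white three-key timer 70 x 66 x 19 mm; bystander; origin centre of underside
- marker_pen: blue marker pen lying down, 13 x 135 x 14 mm; bystander; origin centre of underside
- pipette_lying: pipette lying on its side, 29 x 237 x 44 mm; bystander; origin centre of underside
- sample_tray: the red tray as a body; origin: centre of its underside; its y axis is its long side, which lies along the channel
Not all that is in view belongs to the job. There is more than one size of the sample_tray; the job needs the smallest.

How it is judged:
On the way, in this order (a step that is already met when the one before it is completed fails the run):
1. a finger holds the bar down with the cover well open while the tray is still in front of the bay (value of joint light_cover above 0.7 rad and contact force between light_cover_c0 and the fingers above 0.5 N and x of tray_center in the frame of reader below -0.02 m), for 0.2 s.
2. the tray lies home against the stop, the cover still held open by a finger on the bar (x of tray_center in the frame of reader above 0.031 m and value of joint light_cover above 0.7 rad and contact force between light_cover_c0 and the fingers above 0.5 N), for 0.1 s.
At the end, for the whole second after the job is handed in: the tray lies flat on the channel floor, at rest, home against the stop of the bay (within 3.5 mm of the stop), and the cover has sprung shut over it (within 0.05 rad) (x of tray_center in the frame of reader between 0.0305 and 0.037 m and y of tray_center in the frame of reader between -0.005 and 0.005 m and z of tray_center in the frame of reader between 0.0135 and 0.0195 m and angle between tray_center's own z axis and vertical below 0.08 rad and linear speed of sample_tray below 0.01 m/s and value of joint light_cover below 0.05 rad); the robot touches nothing.
It fails at once if the tray is lifted (more than 4 mm) or tipped (more than 0.2 rad) (z of tray_center in the frame of reader above 0.0205 m or angle between tray_center's own z axis and vertical above 0.2 rad).
It fails at once if the tray is pushed against the shut cover, or the cover falls on the tray (more than 2 N) (contact force between sample_tray and light_cover_c1 above 2 N or contact force between sample_tray and light_cover_c2 above 2 N).
It fails at once if the cover's panel is pried with a finger or falls on a finger (more than 3 N) (contact force between any of light_cover_c1, light_cover_c2 and the fingers above 3 N).
It fails at once if another thing on the bench is moved more than 2 cm (distance of any of dish_red, dish_top, beaker_glass, timer_white, marker_pen, pipette_lying from where it was at the start of the episode above 0.02 m).
It also fails if it takes over 38 s, if anything falls off the work surface, if the arm or the gripper's body presses on something with over 40 N, if the wrist force passes 120 N, or if a joint passes its speed limit or range.

## Working session

There is one attempt and no reset: what is moved stays moved. The work goes in short steps, Python scripts to look and compute and a shell command to move; the robot and the scene stay as the last step left them, time stands still between calls to the robot, and variables do not carry over. Pictures are saved under pics/ and viewed, at most 13 in all, crops included, and the job is handed in when it is done.

```bash
mkdir -p pics; ls; cat > h.py <<'E'
import numpy as np, cv2, pickle
from bench import manip
def snap(n,f):
    s=manip.snapshot(n); cv2.imwrite(f'pics/{f}.png',s['color'][:,:,::-1]); pickle.dump(s,open(f'pics/{f}.pkl','wb')); return s
def load(f): return pickle.load(open(f'pics/{f}.pkl','rb'))
def ray(s,u,v,z):
    K,R,t=map(np.array,(s['intrinsics'],s['R'],s['t'])); d=R.T@np.linalg.inv(K)@[u,v,1]; c=-R.T@t
    return c+d*(z-c[2])/d[2]
def proj(s,X):
    K,R,t=map(np.array,(s['intrinsics'],s['R'],s['t'])); p=K@(R@np.array(X)+t); return p[:2]/p[2]
E
python3 - <<'E'
from h import *
a=snap('scene','a');b=snap('top','b')
cv2.imwrite('pics/ab.png',cv2.resize(np.vstack([b['color'],a['color']])[:,:,::-1],None,fx=.78,fy=.78))
print(manip.read_state())
for s in(a,b): print(s['intrinsics'],-np.array(s['R']).T@s['t'])
E
```

```text
pics
{'time': 0.1, 'qpos': array([-1.40107758e+00,  2.21150653e-01,  1.52750542e+00, -2.44245011e-05,
        1.39472029e+00, -1.26088761e-01]), 'dq': array([ 0.00027964, -0.00139586, -0.00364973,  0.00026064,  0.00216508,
       -0.00227251]), 'joint_efforts': array([ 6.22131975e-04, -4.98248684e+01, -3.90544403e+01,  4.82747828e-05,
        5.77670813e-03, -2.99861972e-05]), 'tool_pos': array([ 0.18210213, -0.59733715,  0.24930191]), 'ee_rot': array([-3.13982008e+00, -2.00461449e-04,  2.95811633e-01]), 'force': array([ 0.82428228,  0.66799516, -0.18054714]), 'moment': array([-0.01416094,  0.01186795, -0.02503712]), 'finger_force': 0.0, 'grip_width': 0.08540562066190198}
[[404.25507732   0.         256.5477582 ]
 [  0.         404.25507732 193.40634873]
 [  0.           0.           1.        ]] [-0.20328236 -0.52927284  0.49017401]
[[410.08790695   0.         259.8553722 ]
 [  0.         410.08790695 190.15804663]
 [  0.           0.           1.        ]] [ 0.32122993 -0.04156807  1.1079967 ]
```

View pics/ab.png

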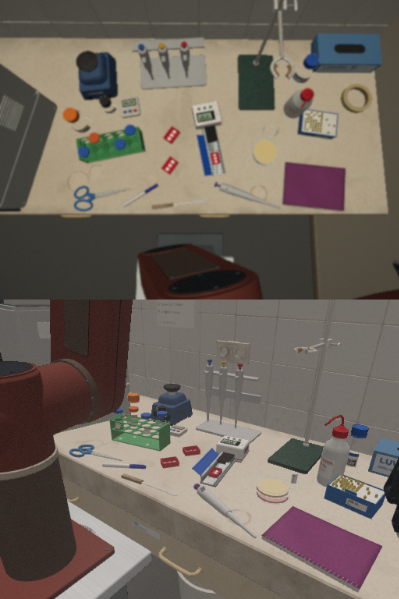

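The reader sits near top-view pixel (268,180), its push direction going up the image. I'll zoom in on it.

```bash
python3 - <<'E'
from h import *
a=load('a');b=load('b')
A=a['color'][165:265,225:345]; B=b['color'][120:240,230:310]
A=cv2.resize(A,None,fx=4,fy=4,interpolation=2); B=cv2.resize(B,None,fx=4,fy=4,interpolation=2)
c=np.zeros((480,800,3),np.uint8); c[:400,:480]=A; c[:480,480:]=B
cv2.imwrite('pics/c.png',c[:,:,::-1])
E
```

```text
(no output)
```

View pics/c.png

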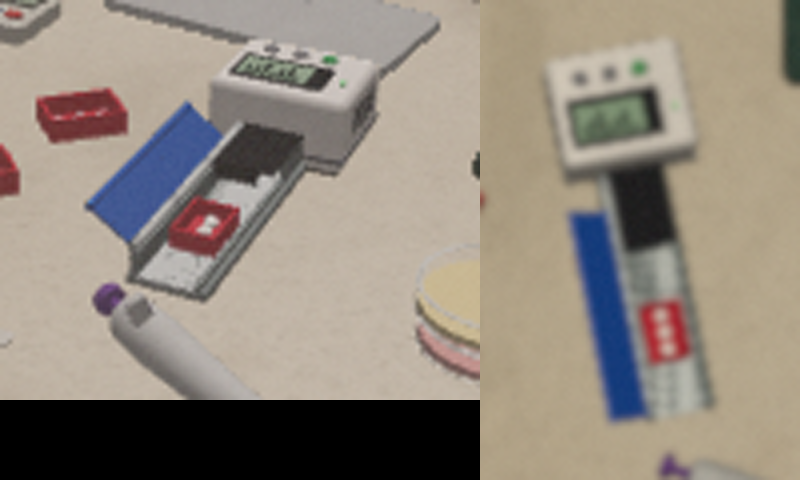

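```bash
cat >> h.py <<'E'
def mask(s,kind,roi=None):
    h=cv2.cvtColor(s['color'],cv2.COLOR_RGB2HSV); H,S,V=[h[...,i].astype(int) for i in range(3)]
    m={'blue':(abs(H-112)<12)&(S>150)&(V>50),'red':((H<8)|(H>172))&(S>150)&(V>60),'black':(V<60)}[kind].astype(np.uint8)
    if roi: z=np.zeros_like(m); x0,y0,x1,y1=roi; z[y0:y1,x0:x1]=m[y0:y1,x0:x1]; m=z
    c,_=cv2.findContours(m,cv2.RETR_EXTERNAL,cv2.CHAIN_APPROX_NONE); return max(c,key=cv2.contourArea)
E
python3 - <<'E'
from h import *
b=load('b')
roi=(230,120,310,240)
c=mask(b,'blue',roi); q=cv2.boxPoints(cv2.minAreaRect(c)); print('blue',cv2.contourArea(c),q)
# edges: hinge z .0275, outer .046 
for p in q: print(ray(b,*p,.0275).round(4),ray(b,*p,.046).round(4))
r=mask(b,'red',roi); m=cv2.minAreaRect(r); print('red',m, ray(b,*m[0],.023))
for u,v in [(280,223),(280-7.5,223),(288,221)]: print(ray(b,u,v,.012))
k=mask(b,'black',(255,155,285,185)); m=cv2.minAreaRect(k);print('black',m,[ray(b,*p,.0285).round(4) for p in cv2.boxPoints(m)])
print(manip.tip_reach)
E
```

```text
blue 307.5 [[253.23079 174.15384]
 [260.15387 172.76923]
 [270.07697 222.38461]
 [263.15387 223.76923]]
[ 0.5549 -0.0397  0.0275] [ 0.5509 -0.0397  0.046 ]
[ 0.5588 -0.0583  0.0275] [ 0.5547 -0.0581  0.046 ]
[ 0.4249 -0.0846  0.0275] [ 0.4231 -0.0839  0.046 ]
[ 0.4212 -0.0664  0.0275] [ 0.4195 -0.0659  0.046 ]
red ((272.3823547363281, 203.02943420410156), (12.369317054748535, 2.1828205585479736), 75.96376037597656) [ 0.47715688 -0.09116604  0.023     ]
[ 0.42479047 -0.11183885  0.012     ]
[ 0.42474619 -0.09174112  0.012     ]
[ 0.43020693 -0.13334819  0.012     ]
black ((270.219482421875, 171.02438354492188), (19.83542251586914, 12.0130033493042), 77.90524291992188) [array([ 0.5868, -0.064 ,  0.0285]), array([ 0.5939, -0.0959,  0.0285]), array([ 0.5404, -0.1068,  0.0285]), array([ 0.5333, -0.0752,  0.0285])]
0.019
```

```bash
python3 -m inch '[{"linear":[3,-2.9,0],"spin":0},{"linear":[3,-2.9,0],"spin":0},{"linear":[3,-2.9,0],"spin":0},{"linear":[3,-2.9,0],"spin":0},{"linear":[3,-2.9,0],"spin":0},{"linear":[3,-2.9,0],"spin":0},{"linear":[3,-2.9,0],"spin":0},{"linear":[3,-2.9,0],"spin":0},{"linear":[3,-2.9,0],"spin":0},{"linear":[3,-2.9,0],"spin":0.096}]' 3.6
python3 -m inch '[{"linear":[3,-2.9,0],"spin":0},{"linear":[3,-2.9,0],"spin":0},{"linear":[2,-2,0],"spin":0},{"linear":[0,0,0],"spin":0},{"linear":[0,0,0],"spin":0}]'
python3 - <<'E'
from h import *
s=snap('wrist','w1'); print(manip.read_state()['tool_pos'],manip.read_state()['ee_rot'])
K,R,t=map(np.array,(s['intrinsics'],s['R'],s['t'])); print(K,R,-R.T@t)
E
```

```text
time: 1.1
tool_pos: [0.3849, -0.2313, 0.2501]
ee_rot: [-3.141, 0.0, 0.198]
force: [1.4, 0.2, 0.3]
grip_width: 0.0358
finger_force: 0.0
time: 1.6
tool_pos: [0.4474, -0.1402, 0.2499]
ee_rot: [-3.141, 0.001, 0.202]
force: [0.2, -0.6, -0.4]
grip_width: 0.0361
finger_force: 0.0
[ 0.44713765 -0.14085028  0.24993922] [-3.14145539e+00  9.60311165e-04  2.00269774e-01]
[[345.59348477   0.         262.86363028]
 [  0.         345.59348477 190.22540257]
 [  0.           0.           1.        ]] [[ 2.00523078e-01 -9.79688840e-01 -5.21732485e-04]
 [-9.42187701e-01 -1.92993211e-01  2.73926919e-01]
 [-2.68463837e-01 -5.44370992e-02 -9.61750368e-01]] [ 0.5146887  -0.12577726  0.37370652]
```

View pics/w1.png

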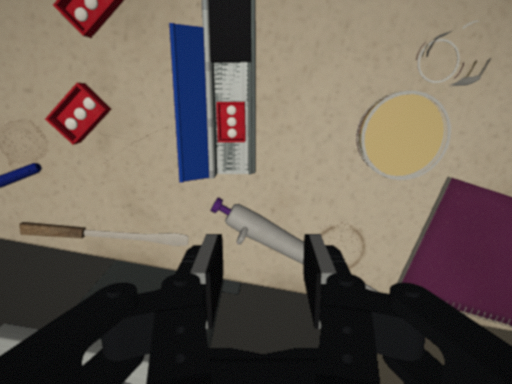

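The wrist view shows the tray at (232,122), the near end of the channel at (234,172), the cover's mouth edge at y≈62, and the bar from (170,25) to (212,180). The reader is aligned with the tool. Next I'll measure it.

```bash
python3 - <<'E'
from h import *
s=load('w1')
r=mask(s,'red',(212,95,252,150)); m=cv2.minAreaRect(r); print('red',m,ray(s,*m[0],.023))
k=mask(s,'black',(205,0,260,70)); 
row=lambda v:[p[0][0] for p in k if p[0][1]==v]
for v in (10,30,50,58): print(v,min(row(v)),max(row(v)))
print('panel bottom',k[:,0,1].max())
c=mask(s,'blue',(160,15,220,190)); q=cv2.approxPolyDP(c,4,True)[:,0]; print(q)
for p in q: print(ray(s,*map(float,p),.0275).round(4),ray(s,*map(float,p),.046).round(4))
# hypothesised reader pose -> projections of key points
y=.20;o=np.array([.537,-.091,0]);Rz=cv2.Rodrigues(np.array([0,0,y]))[0]
P={'near floor R':(-112,-16.5,10),'near floor L':(-112,16.5,10),'railR top':(-112,-20.5,14),'panelR':(0,-20.5,29),'panelL':(0,20.5,29),'barO near':(-112,47,46),'barO far':(30,47,46),'barI near':(-112,20.5,28)}
for n,p in P.items(): print(n,proj(s,o+Rz@(np.array(p)/1000)).round(1))
I=cv2.resize(s['color'][0:200,160:270],None,fx=4,fy=3*1.0,interpolation=2)
cv2.imwrite('pics/d.png',cv2.resize(s['color'][45:195,160:270],None,fx=4,fy=4,interpolation=2)[:,:,::-1])
E
```

```text
red ((230.5, 121.5), (39.0, 27.0), 90.0) [ 0.48021881 -0.09965607  0.023     ]
10 209 250
30 210 250
50 210 250
58 211 251
panel bottom 69
[[170  24]
 [181 181]
 [207 176]
 [202  28]]
[ 0.5561 -0.0303  0.0275] [ 0.5539 -0.0354  0.046 ]
[ 0.4108 -0.0605  0.0275] [ 0.4163 -0.064   0.046 ]
[ 0.4214 -0.086   0.0275] [ 0.4264 -0.0881  0.046 ]
[ 0.5587 -0.0595  0.0275] [ 0.5563 -0.063   0.046 ]
near floor R [250.7 172. ]
near floor L [220.1 172. ]
railR top [254.3 172.9]
panelR [253.3  59.8]
panelL [209.6  59.7]
barO near [184.5 180.1]
barO far [174.6  21. ]
barI near [214.1 175.9]
```

View pics/d.png

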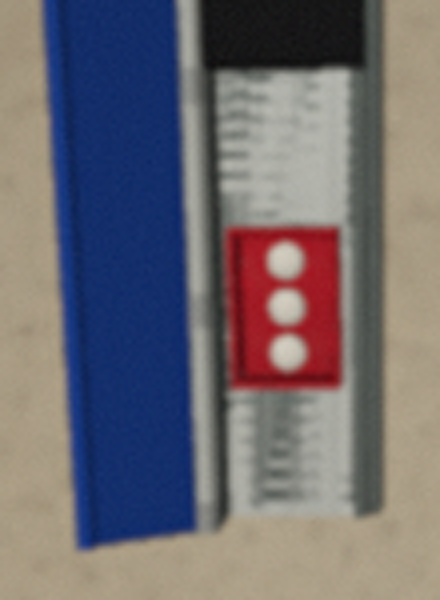

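```bash
python3 -m inch '[{"linear":[0.1,-2.5,0],"spin":0},{"linear":[0,-2.6,0],"spin":0},{"linear":[0,0,4],"spin":0},{"linear":[0,0,4],"spin":0},{"linear":[0,0,4],"spin":0},{"linear":[0,0,3],"spin":0},{"linear":[0,0,1],"spin":0},{"linear":[0,0,0],"spin":0},{"linear":[0,0,0],"spin":0}]' 3.6
python3 - <<'E'
from h import *
s=snap('wrist','w2');a=snap('scene','a2'); print(manip.read_state()['tool_pos'],manip.read_state()['ee_rot'])
A=cv2.resize(a['color'][150:270,215:335],(600,600),interpolation=2)
cv2.imwrite('pics/e.png',A[:,:,::-1])
st=manip.read_state(); T=cv2.Rodrigues(np.array([0,0,st['ee_rot'][2]]))[0]
for tr in(.006,.012,.019):
  print(tr,[proj(s,st['tool_pos']+T@np.array([x,y,-tr])).round(1) for x,y in[(-.011,.018),(.011,.018),(.011,-.018),(.011,.0325),(.011,-.0325)]])
E
```

```text
time: 2.55
tool_pos: [0.4393, -0.0914, 0.0917]
ee_rot: [3.14, -0.002, 0.199]
force: [-0.1, -0.3, 0.4]
grip_width: 0.0359
finger_force: 0.0
[ 0.43991469 -0.09138608  0.09232329] [ 3.13956684e+00 -3.04720180e-03  1.99364184e-01]
0.006 [array([222. , 286.9]), array([220.3, 238.7]), array([309.2, 238.7]), array([184.4, 238.7]), array([345. , 238.6])]
0.012 [array([223.6, 279.5]), array([221.9, 232.9]), array([307.3, 232.9]), array([187.5, 233. ]), array([341.7, 232.9])]
0.019 [array([225.2, 271.6]), array([223.7, 226.7]), array([305.3, 226.7]), array([190.9, 226.8]), array([338.2, 226.7])]
```

View pics/w2.png

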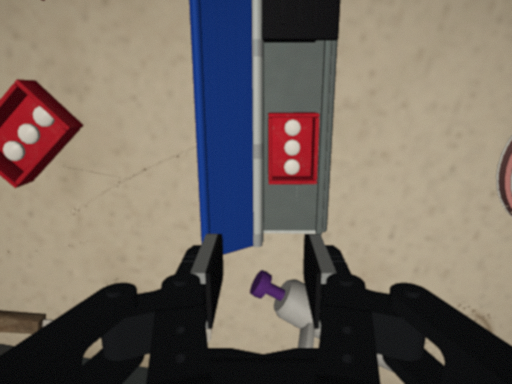

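View pics/e.png

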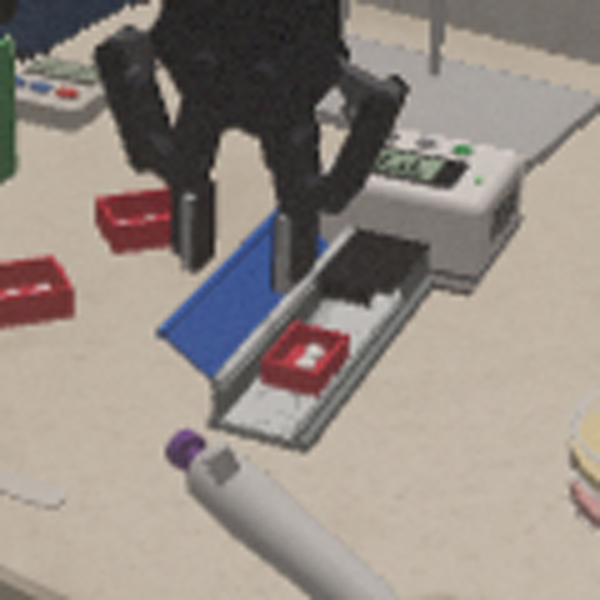

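```bash
python3 - <<'E'
from h import *
s=load('w2')
y=.20;o=np.array([.5346,-.0891,0]);Rz=cv2.Rodrigues(np.array([0,0,y]))[0]
P={'near floor R':(-112,-16.5,10),'near floor L':(-112,16.5,10),'railR top':(-112,-20.5,14),'panelR':(0,-20.5,29),'panelL':(0,20.5,29),'barO near':(-112,47,46),'tray':(-55.7,0,23)}
for n,p in P.items(): print(n,proj(s,o+Rz@(np.array(p)/1000)).round(1))
c=mask(s,'red',(255,100,330,200)); m=cv2.minAreaRect(c); X=ray(s,*m[0],.023);print(m[0],X,Rz.T@(X-o))
E
```

```text
near floor R [315.6 233.1]
near floor L [264.1 233.2]
railR top [322.9 235.6]
panelR [338.2  40. ]
panelL [256.2  40. ]
barO near [207.9 259.3]
tray [293.6 148.9]
(293.5, 148.0) [ 0.48051466 -0.09998754  0.023     ] [-5.51702565e-02  7.45870703e-05  2.30000000e-02]
```

```bash
python3 -m inch '[{"linear":[0,0.1,1],"spin":0},{"linear":[0,0,1],"spin":0},{"linear":[0,0,0.8],"spin":0},{"linear":[0,0,0],"spin":0},{"linear":[0,0,0],"spin":0}]' 4.0
python3 -m inch '[{"linear":[0,0,0.4],"spin":0},{"linear":[0,0,0.4],"spin":0},{"linear":[0,0,0],"spin":0}]'
python3 -m inch '[{"linear":[0,0,0.5],"spin":0},{"linear":[0,0,0.5],"spin":0},{"linear":[0,0,0],"spin":0}]'
python3 -m inch '[{"linear":[0,0,0.5],"spin":0},{"linear":[0,0,0.5],"spin":0},{"linear":[0,0,0],"spin":0}]'
python3 - <<'E'
from h import *
s=snap('wrist','w3');a=snap('scene','a3')
A=cv2.resize(a['color'][160:260,235:335],(400,400),interpolation=2)
c=np.zeros((400,800,3),np.uint8);c[:,:400]=A;c[:300,400:]=cv2.resize(s['color'],(400,300))
cv2.imwrite('pics/f.png',c[:,:,::-1])
E
```

```text
time: 3.15
tool_pos: [0.4383, -0.0914, 0.0619]
ee_rot: [-3.141, 0.001, 0.2]
force: [-0.6, -0.4, 1.0]
grip_width: 0.0401
finger_force: 0.5
time: 3.45
tool_pos: [0.4388, -0.0914, 0.0541]
ee_rot: [3.142, -0.001, 0.2]
force: [1.1, 0.1, 1.4]
grip_width: 0.04
finger_force: 0.8
time: 3.75
tool_pos: [0.4388, -0.0912, 0.0439]
ee_rot: [-3.141, -0.001, 0.2]
force: [2.1, 2.8, 3.2]
grip_width: 0.04
finger_force: 1.8
time: 4.05
tool_pos: [0.4389, -0.0917, 0.0342]
ee_rot: [3.141, -0.0, 0.2]
force: [2.0, 1.3, 6.3]
grip_width: 0.0398
finger_force: 2.2
```

View pics/f.png

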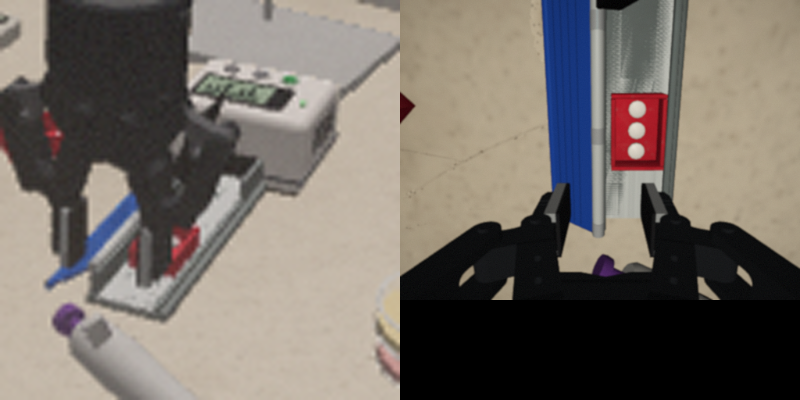

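The left finger is on the bar and the cover is partly open. The right finger is in the channel behind the tray. I'll go lower.

```bash
python3 -m inch '[{"linear":[0,0,0.4],"spin":0},{"linear":[0,0,0],"spin":0},{"linear":[0,0,0],"spin":0}]'
python3 -m inch '[{"linear":[0,0,0.3],"spin":0},{"linear":[0,0,0],"spin":0},{"linear":[0,0,0],"spin":0}]'
python3 - <<'E'
from h import *
s=snap('wrist','w4');a=snap('scene','a4')
A=cv2.resize(a['color'][160:260,235:335],(400,400),interpolation=2)
c=np.zeros((400,800,3),np.uint8);c[:,:400]=A;c[:,400:]=cv2.resize(s['color'][0:300,150:450],(400,400))
cv2.imwrite('pics/g.png',c[:,:,::-1])
E
```

```text
time: 4.45
tool_pos: [0.4387, -0.0914, 0.0304]
ee_rot: [-3.142, -0.0, 0.2]
force: [-0.3, 2.3, 5.2]
grip_width: 0.0395
finger_force: 2.1
time: 4.75
tool_pos: [0.4388, -0.0915, 0.0275]
ee_rot: [3.141, -0.0, 0.2]
force: [1.0, 1.8, 4.6]
grip_width: 0.04
finger_force: 2.3
```

View pics/g.png

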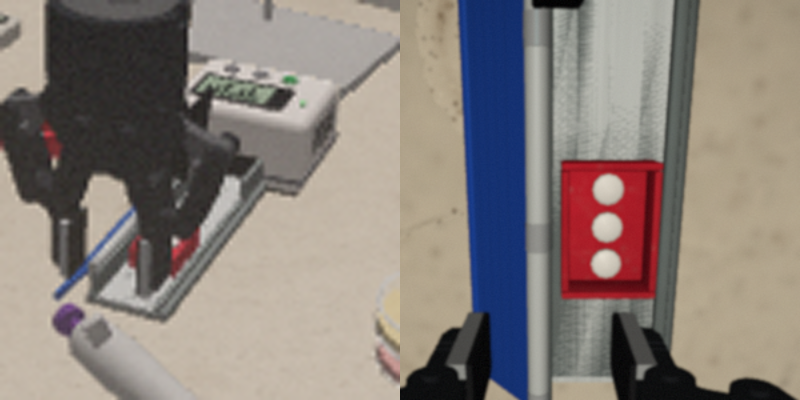

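```bash
python3 - <<'E'
from h import *
s=load('w4');y=.2;o=np.array([.5346,-.0891,0]);Rz=cv2.Rodrigues(np.array([0,0,y]))[0]
for f in(1.0,1.1,1.2,1.3,1.4):
  c,S=np.cos(f),np.sin(f)
  g=lambda a,b,x:proj(s,o+Rz@(np.array([x,20.5-a*c-b*S,27.5+a*S-b*c])/1000)).round(0)
  print(f,'lip tip',g(41,10,0),'edge',g(41,0,0),'bar outer near',proj(s,o+Rz@(np.array([-60,20.5+32*np.cos(f-.61),27.5-32*np.sin(f-.61)])/1000)).round(0))
c=mask(s,'blue');pp=proj(s,o+Rz@np.array([-.06,.04,.01]));v=int(pp[1]);xs=[p[0][0] for p in c if p[0][1]==v];print(v,min(xs),max(xs))
k=s['color'][:8,230:310].max(2);print((k[2]<60).nonzero()[0]+230)
print(manip.read_state()['tool_pos'])
m=cv2.minAreaRect(mask(s,'red',(260,100,350,240)));X=ray(s,*m[0],.023);print(Rz.T@(X-o), Rz.T@(manip.read_state()['tool_pos']-o))
E
```

```text
1.0 lip tip [375. -17.] edge [346. -25.] bar outer near [182. 180.]
1.1 lip tip [366. -21.] edge [332. -28.] bar outer near [187. 178.]
1.2 lip tip [355. -25.] edge [316. -30.] bar outer near [192. 177.]
1.3 lip tip [341. -28.] edge [299. -32.] bar outer near [198. 175.]
1.4 lip tip [326. -31.] edge [281. -34.] bar outer near [204. 174.]
176 203 243
[249 250 251 252 253 254 255 256 257 258 259 260 261 262 263 264 265 266
 267 268 269 270 271 272 273 274 275 276 277 278 279 280 281 282 283 284
 285 286]
[ 0.43882989 -0.09153712  0.02756848]
[-0.05491548 -0.00020965  0.023     ] [-0.09434526  0.01663805  0.02756848]
```

The cover is open about 1.38 rad and the right finger spans y≈-3 to -11. Time to push.

```bash
python3 -m inch '[{"linear":[0.8,0,0],"spin":0},{"linear":[0.8,0,0],"spin":0},{"linear":[0.8,0,0],"spin":0},{"linear":[0.8,0,0],"spin":0},{"linear":[0.8,0,0],"spin":0},{"linear":[0.5,0,0],"spin":0},{"linear":[0,0,0],"spin":0}]'
python3 - <<'E'
from h import *
s=snap('wrist','w5');cv2.imwrite('pics/i.png',s['color'][:,:,::-1])
o=np.array([.5346,-.0891,0]);Rz=cv2.Rodrigues(np.array([0,0,.2]))[0]
m=cv2.minAreaRect(mask(s,'red',(240,60,370,260)));X=ray(s,*m[0],.023);print(m,Rz.T@(X-o), Rz.T@(manip.read_state()['tool_pos']-o))
E
```

```text
time: 5.55
tool_pos: [0.481, -0.0824, 0.0275]
ee_rot: [-3.14, 0.005, 0.201]
force: [-7.6, 2.2, 14.7]
grip_width: 0.0401
finger_force: 8.3
((304.43048095703125, 191.229736328125), (103.78765106201172, 72.27186584472656), 89.30972290039062) [-0.01922985  0.00193216  0.023     ] [-0.05117676  0.01724925  0.02743666]
```

View pics/i.png

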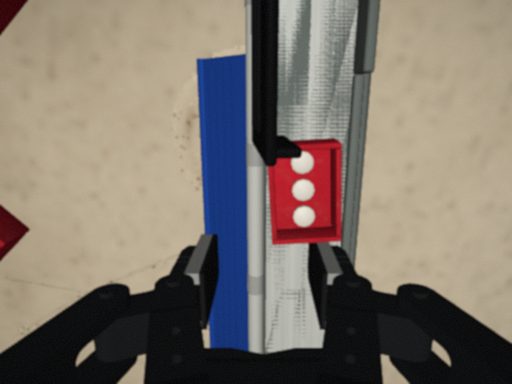

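The tray is moving under the open cover, whose lip at (285,148) is to the left. I'll check the resting force before continuing.

```bash
python3 -m inch '[{"linear":[0,0,0],"spin":0},{"linear":[0,0,0],"spin":0}]'
python3 -m inch '[{"linear":[0.6,0,0],"spin":0},{"linear":[0.6,0,0],"spin":0},{"linear":[0.6,0,0],"spin":0},{"linear":[0,0,0],"spin":0},{"linear":[0,0,0],"spin":0}]'
```

```text
time: 5.8
tool_pos: [0.481, -0.0824, 0.0275]
ee_rot: [-3.14, 0.004, 0.2]
force: [-8.0, 2.5, 14.0]
grip_width: 0.0401
finger_force: 7.6
time: 6.3
tool_pos: [0.4986, -0.0788, 0.0275]
ee_rot: [-3.14, 0.004, 0.2]
force: [-7.7, 1.6, 13.4]
grip_width: 0.04
finger_force: 7.7
```

```bash
python3 -m inch '[{"linear":[0.6,0,0],"spin":0},{"linear":[0.6,0,0],"spin":0},{"linear":[0.6,0,0],"spin":0},{"linear":[0.6,0,0],"spin":0},{"linear":[0.4,0,0],"spin":0},{"linear":[0.3,0,0],"spin":0},{"linear":[0,0,0],"spin":0}]'
python3 -m inch '[{"linear":[0.2,0,0],"spin":0},{"linear":[0,0,0],"spin":0}]'
python3 - <<'E'
from h import *
s=snap('wrist','w6');cv2.imwrite('pics/j.png',s['color'][:,:,::-1])
o=np.array([.5346,-.0891,0]);Rz=cv2.Rodrigues(np.array([0,0,.2]))[0]
m=cv2.boundingRect(mask(s,'red',(240,60,370,260)));X=ray(s,m[0]+m[2]/2,m[1]+m[3]/2,.023);print(m,Rz.T@(X-o), Rz.T@(manip.read_state()['tool_pos']-o))
E
```

```text
time: 7.0
tool_pos: [0.5287, -0.0727, 0.0275]
ee_rot: [-3.14, 0.005, 0.2]
force: [-9.7, 1.2, 15.5]
grip_width: 0.04
finger_force: 8.2
time: 7.2
tool_pos: [0.5289, -0.0727, 0.0274]
ee_rot: [-3.14, 0.009, 0.201]
force: [-16.3, -0.3, 22.0]
grip_width: 0.0399
finger_force: 11.6
(275, 140, 67, 104) [0.02933558 0.00037419 0.023     ] [-0.00232254  0.0172372   0.02741333]
```

View pics/j.png

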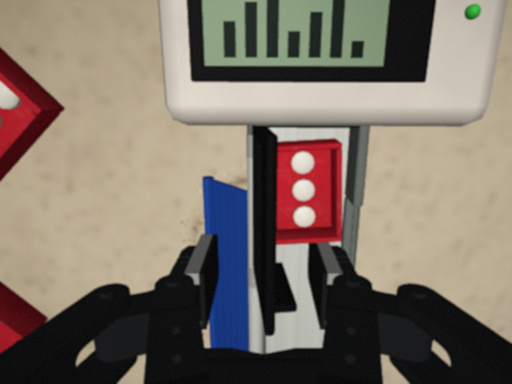

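```bash
python3 - <<'E'
from h import *
s=load('w6');o=np.array([.5346,-.0891,0]);Rz=cv2.Rodrigues(np.array([0,0,.2]))[0]
g=lambda *p:proj(s,o+Rz@(np.array(p)/1000)).round(1)
for n,p in {'head top front':(57,-20,54),'headR':(57,-46,50),'headL':(57,46,50),'stop floor':(54,0,10),'stop z23':(54,0,23),'tray front if home':(54,0,23),'tray rear if home':(14,0,23),'bar far':(30,45,8),'wall start':(24,-18,25.5),'lip':(0,0,64)}.items(): print(n,g(*p))
print(s['color'][110:146:2,310].tolist()); print(manip.read_state()['force'],manip.read_state()['moment'])
E
```

```text
head top front [399.9 128.4]
headR [485.1 127. ]
headL [165.5 126.7]
stop floor [307.7 123.9]
stop z23 [312.1 127.3]
tray front if home [312.1 127.3]
tray rear if home [308.  228.9]
bar far [199.6 180.3]
wall start [356.8 207.3]
lip [323.3 326.9]
[[197, 190, 179], [185, 178, 168], [180, 175, 162], [172, 165, 155], [164, 155, 146], [153, 147, 138], [132, 127, 118], [102, 96, 89], [54, 52, 51], [163, 164, 157], [201, 202, 193], [199, 201, 192], [200, 199, 191], [199, 201, 192], [194, 196, 187], [119, 89, 85], [101, 11, 19], [141, 23, 32]]
[-16.63369292   0.39394625  21.50790023] [-0.48999251  2.74917486 -0.32236941]
```

The tray is about 5 mm short. The head's front edge is at row 125, but the tray's front is at row 141 instead of about 126. The high vertical load with friction suggests the fingertip is rubbing on something, so I'll raise it slightly.

```bash
python3 -m inch '[{"linear":[0,0,-0.1],"spin":0},{"linear":[0,0,0],"spin":0},{"linear":[0,0,0],"spin":0}]'
python3 -m inch '[{"linear":[0,0,-0.1],"spin":0},{"linear":[0,0,0],"spin":0},{"linear":[0,0,0],"spin":0}]'
```

```text
time: 7.55
tool_pos: [0.5308, -0.072, 0.0276]
ee_rot: [-3.14, 0.004, 0.2]
force: [-6.4, 2.6, 6.1]
grip_width: 0.0399
finger_force: 3.7
time: 7.85
tool_pos: [0.5318, -0.0719, 0.0286]
ee_rot: [-3.14, 0.002, 0.2]
force: [-3.5, 4.1, 0.9]
grip_width: 0.0398
finger_force: 2.2
```

```bash
python3 -m inch '[{"linear":[0.15,0,0],"spin":0},{"linear":[0.15,0,0],"spin":0},{"linear":[0,0,0],"spin":0},{"linear":[0,0,0],"spin":0}]'
python3 - <<'E'
from h import *
s=snap('wrist','w7')
o=np.array([.5346,-.0891,0]);Rz=cv2.Rodrigues(np.array([0,0,.2]))[0]
m=cv2.boundingRect(mask(s,'red',(240,60,370,260)));X=ray(s,m[0]+m[2]/2,m[1]+m[3]/2,.023);print(m,Rz.T@(X-o), Rz.T@(manip.read_state()['tool_pos']-o))
print(s['color'][110:150,310].max(1).tolist())
E
```

```text
time: 8.25
tool_pos: [0.5347, -0.0717, 0.0289]
ee_rot: [-3.141, 0.002, 0.2]
force: [-6.2, 2.6, 3.0]
grip_width: 0.0401
finger_force: 4.0
(268, 145, 74, 98) [0.03391839 0.00129151 0.023     ] [0.0035524  0.01707582 0.02886147]
[222, 222, 221, 221, 221, 222, 221, 220, 222, 220, 221, 219, 221, 221, 221, 220, 217, 214, 212, 206, 201, 197, 192, 187, 185, 181, 175, 172, 170, 162, 154, 140, 123, 117, 143, 177, 187, 180, 172, 174]
```

```bash
python3 -m inch '[{"linear":[0.15,0,0],"spin":0},{"linear":[0,0,0],"spin":0},{"linear":[0,0,0],"spin":0}]'
python3 -m inch '[{"linear":[0.1,0,0],"spin":0},{"linear":[0,0,0],"spin":0},{"linear":[0,0,0],"spin":0}]'
python3 - <<'E'
from h import *
s=snap('wrist','w8');cv2.imwrite('pics/k.png',s['color'][:,:,::-1])
m=cv2.boundingRect(mask(s,'red',(240,60,370,260)));print(m)
E
```

```text
time: 8.6
tool_pos: [0.5349, -0.0716, 0.0288]
ee_rot: [-3.14, 0.005, 0.2]
force: [-11.3, 1.5, 7.6]
grip_width: 0.04
finger_force: 6.7
time: 8.9
tool_pos: [0.535, -0.0716, 0.0287]
ee_rot: [-3.14, 0.007, 0.2]
force: [-14.4, 0.5, 11.0]
grip_width: 0.0401
finger_force: 8.2
(268, 146, 74, 98)
```

View pics/k.png

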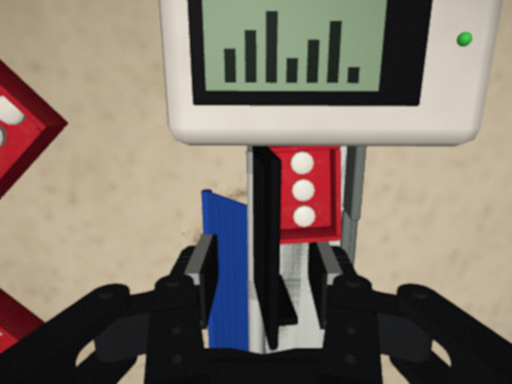

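The tray's front is now against the head at row 146, the force climbs with no more motion, and the cover is open. It's home, so I'll draw the finger straight back with the bar held.

```bash
python3 -m inch '[{"linear":[-0.3,0,0],"spin":0},{"linear":[-0.5,0,0],"spin":0},{"linear":[-0.6,0,0],"spin":0},{"linear":[-0.8,0,0],"spin":0},{"linear":[-0.8,0,0],"spin":0},{"linear":[-0.8,0,0],"spin":0},{"linear":[-0.8,0,0],"spin":0},{"linear":[-0.6,0,0],"spin":0},{"linear":[0,0,0],"spin":0}]'
python3 - <<'E'
from h import *
s=snap('wrist','w9')
o=np.array([.5346,-.0891,0]);Rz=cv2.Rodrigues(np.array([0,0,.2]))[0]
m=cv2.boundingRect(mask(s,'red',(240,0,370,200)));r=ray(s,m[0]+m[2]/2,m[1]+m[3],.023);print(m,'rear',Rz.T@(r-o), Rz.T@(manip.read_state()['tool_pos']-o))
E
```

```text
time: 9.85
tool_pos: [0.4858, -0.0819, 0.0291]
ee_rot: [-3.141, 0.002, 0.2]
force: [-1.7, 2.4, 4.0]
grip_width: 0.0401
finger_force: 2.1
(279, 0, 71, 119) rear [ 0.01275774 -0.00157086  0.023     ] [-0.04632248  0.01678025  0.02904228]
```

```bash
python3 -m inch '[{"linear":[0,0,-0.4],"spin":0},{"linear":[0,0,-0.4],"spin":0},{"linear":[0,0,-0.4],"spin":0},{"linear":[0,0,-0.4],"spin":0},{"linear":[0,0,-0.4],"spin":0},{"linear":[0,0,-0.4],"spin":0},{"linear":[0,0,-0.4],"spin":0},{"linear":[0,0,-0.4],"spin":0},{"linear":[0,0,-0.5],"spin":0},{"linear":[0,0,-1],"spin":0}]'
python3 -m inch '[{"linear":[0,0,-2],"spin":0},{"linear":[0,0,-3],"spin":0},{"linear":[0,0,-3],"spin":0},{"linear":[-2,0,-3],"spin":0},{"linear":[-3,0,0],"spin":0},{"linear":[0,0,0],"spin":0},{"linear":[0,0,0],"spin":0}]'
python3 - <<'E'
from h import *
s=snap('wrist','w10');a=snap('scene','a10')
A=cv2.resize(a['color'][160:260,235:335],(400,400),interpolation=2)
c=np.zeros((400,800,3),np.uint8);c[:,:400]=A;c[:,400:]=cv2.resize(s['color'][0:250,130:380],(400,400))
cv2.imwrite('pics/l.png',c[:,:,::-1])
E
```

```text
time: 10.9
tool_pos: [0.4864, -0.0814, 0.0761]
ee_rot: [-3.141, 0.002, 0.2]
force: [-1.0, 0.6, -0.7]
grip_width: 0.0399
finger_force: 0.0
time: 11.6
tool_pos: [0.4381, -0.0916, 0.1868]
ee_rot: [3.141, -0.001, 0.199]
force: [0.7, -1.2, 0.0]
grip_width: 0.0399
finger_force: 0.0
```

View pics/l.png

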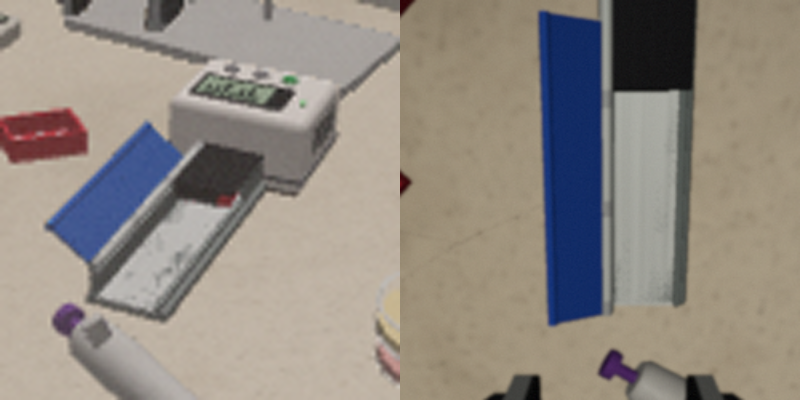

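The cover is shut with its bar back up, and the tray shows inside the mouth at crop pixel (228,200). The arm is clear and nothing else has moved, so I'm handing in.

```bash
python3 -c "
from bench import manip
print(manip.finish_job())"
```

```text
the job is handed in; nothing more can be done
None
```

The job is handed in at about 12 s with no verdict shown: by the camera images and contact forces, the tray went home against the stop, the finger came out before the bar was let up, and the cover is shut over the tray.

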